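Unpin a link and hold it up to the inspection camera

ROBOT

A 6-joint arm with a two-finger parallel gripper is mounted at the origin on a cart in front of the work surface, level with it; the furniture and walls round the work are solid. World frame = base frame: x ahead of the robot, y to its left, z up, the work surface at z = 0. Lengths are in mm, angles in rad, forces in N, time in s.
With the tool pointing down it reaches from about 325 to 875 mm from the base axis. Payload 4.4 kg.
Tool frame: the origin (TCP) lies where the fingers leave the gripper's body, on its centre line; the fingertips stand 73 mm ahead of it and the grasp point (between the pads) lies 54 mm ahead of it; z points along the fingers, y is the line along which they close (so a half turn about z gives the same grasp; the last joint's range is limited). The gripper opens to 85 mm and grips with 20 to 120 N. Pads are 22 mm wide; open, the fingers measure 114 mm over their backs; the gripper's body (76 mm by 85 mm) begins 54 mm behind the grasp point. The pads swing forward as they close: fully open they stand 13 mm farther back than shut.
Start: joints at [1.109, 0.207, 1.542, -0, 1.393, -0.15], TCP at [175.857, 547.451, 303.882] pointing down, gripper open.
Joint ranges: [-2.73, 2.73], [-0.86, 2.22], [0.23, 2.46], [-1.11, 4.25], [0.08, 2.63], [-2.82, 2.82]. Speed limits (rad/s): [2.79, 2.79, 3.14, 3.14, 3.14, 3.14].

INTERFACE

Orientations are given as a 3x3 rotation matrix whose columns are the frame's x, y, z axes.
In Python, from plant import ctrl gives the robot as it stands. Calls block until the motion is done:
- ctrl.move_ptp(position, orientation): joint-space move of the TCP to a pose.
- ctrl.move_l(position, rot=None, vel=150, threshold=None): straight line of the TCP; rot=None keeps the orientation; vel is the mean speed in mm/s. With threshold (N) it stops when the force on the tool has changed by that much, and returns True; else False.
- ctrl.set_joints(angles): joint-space move.
- ctrl.gripper_to(opening, force=None): finger opening in mm; force is the grip in N (None keeps the last); returns when the fingers have stopped.
- ctrl.hold(seconds).
- ctrl.solve_ik(position, orientation): joint angles nearest the present ones, or None.
- ctrl.read_state(): the state.
- ctrl.grab_frame(name): name is "side" or "top" or "wrist"; returns the picture (480x640x3 uint8, red, green, blue); there is no depth.
- ctrl.camera_params(name): a dict with "mtx" (3x3 intrinsics, pixels), "R" (3x3) and "t" (3): a world point X has camera coordinates R X + t; the wrist camera has in their place "T_tool_cam" (4x4, takes a point from camera to tool coordinates, whose origin is the TCP and whose axes are the flange's). Camera axes: x right, y down, z forward; pixel columns grow to the right and rows downward; lengths in mm; the calibration is good to about 2 mm. A picture is of the moment at which its call begins: read the wrist's pose just before it. camera_params takes no time and is no camera call.
A pose or a line that the arm cannot do raises ctrl.MotionError and nothing moves.
- ctrl.finish_job(): hands the job in; it is judged then, once.
The state is a dict: "t": time; "q": joint angles; "qvel": joint speeds; "tau": joint torques, N m; "eef_pos": TCP position; "eef_rot": TCP orientation; "force": force on the tool from outside, world axes, zero at the start; "wrist_torque": the same for the moment, N m; "grip_width": finger opening in mm; "grasp_force": force on a finger pad.
Only numpy, scipy, OpenCV 4.12 (cv2) and the standard library are available. Lean on these libraries where they do the work, as an engineer would, in place of code of your own. Each camera call takes 0.05 s, during which the arm holds its last target. There are 200 camera calls.

TASK

Pull the lock pin with the orange tab up out of the blue fork fixture and hang it by its steel eye on the free peg of the rack, hanging loose. Then draw the steel link out of the fork and hold it up to the tilted inspection camera, with its big brass-bushed eye centred in front of the lens, 100 mm from the glass and square to it, so that the camera looks straight through the bore. Finish while still holding it there, still and in the air; keep clear of the camera and leave the other things on the bench where they lie.

Things in the scene. Friction and masses are not known exactly. Their poses are not given: they have to be found in the camera images.
- fork_fixture: Fixed blue fork fixture on a dark base plate 190 x 70 x 10 mm. Origin: centre of the base plate's underside, x along its length. Fork at the +x end (x = 38 to 95 mm), open towards -x. At x = -65 mm a round rest button, 14 mm diameter (26 mm at its foot), 45 mm high, carries the link's small eye. Between x = -58 and +38 mm the link's bar is free on both sides.
- fork_hole (a point): Mouth of the pin hole on top of the upper jaw, 69 mm above the bench, 50 mm towards x from the fixture's origin; same axes. Vertical 14 mm hole through both jaws, 12 mm from their front edge. Jaws 56 mm wide; lower jaw's top 45 mm, upper jaw 59 to 69 mm above the bench; web behind, from 27 mm past the hole.
- link: Loose steel link, about 0.22 kg, 12 mm thick, lying flat in the fork, pinned through its big eye. Origin: centre of the big eye on the underside (45 mm above the bench), z along the bore. Big eye 36 mm across; bar and small eye run along -x. 1 mm of play above and below in the fork. With the pin gone it comes out along its own -x: draw it about 40 mm, level, before lifting.
- link_eye (a point): Centre of the link's big brass-bushed bore (14 mm), at mid thickness, 6 mm above the link's origin; same axes as the link, z along the bore.
- link_bar (a point): Point to grip on the link's bar, mid thickness, 50 mm along the link's -x from link_eye; same axes. The bar is 20 mm wide (y), 12 mm thick (z) and straight from 17 to 95 mm behind the big eye's centre; the small eye, 26 mm across, is 115 mm behind it and lies on the rest button.
- lock_pin: Loose lock pin, about 0.09 kg, upright in the fork. Origin: middle of its lower end, z up along the pin. Shank 12 mm diameter, z = 0 to 38 mm; collar 22 mm diameter to z = 45 mm, resting on the upper jaw; steel eye above it; orange tab on top. Lift it 40 mm or more to clear the fork.
- pin_eye (a point): Centre of the 18 mm hole in the pin's steel eye (30 mm across, 8 mm thick), 59 mm above the pin's lower end; same axes as the pin, hole axis along x.
- pin_tab (a point): Centre of the pin's flat orange grip tab, 90.5 mm above its lower end; same axes as the pin. Tab 8 mm thick (x), 24 mm wide (y), from 72 to 109 mm above the lower end. Gripped with fingertips not below 75 mm, they stay clear of a peg in the eye.
- peg_rack: Fixed grey sheet-metal rack, 170 mm wide (y), 156 mm high, carrying two bolted peg plates side by side on its front (-x) face. Origin: centre of the front face's lower edge, on the bench.
- free_peg: Peg plate with the EMPTY peg, 40 mm wide, 55 mm high, fixed on the rack's front. Origin: middle of the lower edge of its back, 95 mm above the bench. The level steel peg, 8 mm diameter with an 11 mm black ball end, sticks out along the plate's -x, 35 mm above its origin (130 mm above the bench), from x = -6 to -79 mm.
- peg_mid (a point): Point on the axis of the free peg, halfway along it (42 mm in front of the back of its plate); axes as the free_peg plate: the peg points along -x.
- spanner_peg: The same peg plate beside it, 90 mm away, whose peg carries a fixed aluminium ring spanner. Origin as for free_peg. Which of the two stands left varies.
- camera_stand: Fixed stand of the inspection camera: dark base plate 100 x 100 x 10 mm with an aluminium yoke, about 85 mm high. Origin: centre of its underside. The black camera head with a white ring light, 66 mm across, tilts in the yoke about the stand's y axis, 68 mm above the bench.
- lens (a point): Centre of the front glass of the camera's lens, 43 mm from the tilt axis. Its z axis is the lens axis, pointing out of the lens, up and leaning towards the stand's -x; its y is the tilt axis.
- camera_head (a joint): Tilt of the camera head: 0 = lens looks straight up, positive = leans towards the stand's -x (towards the robot). Held by friction; not to be moved.
- pliers: Bystander: blue-handled pliers, 178 x 54 x 18 mm, lying. Origin: centre of the underside.
- red_marker: Bystander: red and white marker, 135 x 20 x 17 mm, lying. Origin: centre of the underside.
- screwdriver: Bystander: red-handled screwdriver, 215 x 28 x 29 mm, lying. Origin: centre of the underside.
- wood_offcut: Bystander: flat wood offcut, 48 x 150 x 12 mm, lying. Origin: centre of the underside.
- bolt: Bystander: hex bolt, 48 x 20 x 17 mm, lying. Origin: centre of the underside.

How it is judged:
By the outcome, as a careful person would: the job done as asked, in the order asked, and still so for the second after the job is handed in, while the arm keeps its last pose, push and grip.
It also fails if it takes over 54 s, if anything falls off the work surface, if the arm or the gripper's body presses on something with over 40 N, if the wrist force passes 120 N, or if a joint passes its speed limit or range.

## Working session

There is one attempt and no reset: what is moved stays moved. The work goes in short steps, each a Python script; the robot and the scene stay as the last script left them, time stands still between calls to the robot, and variables do not carry over. Pictures are saved under pics/ and viewed, at most 10 in all, crops included, and the job is handed in when it is done.

```bash
ls; mkdir -p pics
python3 - <<'E'
from plant import ctrl
import cv2,numpy as np
np.set_printoptions(precision=4,suppress=True)
for n in("side","top"):
    f=ctrl.grab_frame(n); cv2.imwrite(f"pics/{n}0.png",f[:,:,::-1]); print(n,ctrl.camera_params(n))
print(ctrl.camera_params("wrist")); s=ctrl.read_state(); print(s)
E
```

```text
pics
plant.py
side {'mtx': array([[496.6053,   0.    , 320.8753],
       [  0.    , 496.6053, 231.3121],
       [  0.    ,   0.    ,   1.    ]]), 'R': array([[-0.8707, -0.4917, -0.0075],
       [-0.325 ,  0.5869, -0.7415],
       [ 0.369 , -0.6432, -0.6709]]), 't': array([431.8202, 289.0062, 838.986 ])}
top {'mtx': array([[461.3338,   0.    , 316.2659],
       [  0.    , 461.3338, 238.9296],
       [  0.    ,   0.    ,   1.    ]]), 'R': array([[ 0.0145, -0.9997, -0.0194],
       [-0.9832, -0.0107, -0.1821],
       [ 0.1818,  0.0217, -0.9831]]), 't': array([-50.6239, 523.4368, 948.3126])}
{'mtx': array([[428.1084,   0.    , 323.5221],
       [  0.    , 428.1084, 240.1653],
       [  0.    ,   0.    ,   1.    ]]), 'T_tool_cam': array([[ -0.0001,  -0.9475,  -0.3198,  82.0689],
       [  1.    ,  -0.0002,   0.0003,  -1.1315],
       [ -0.0003,  -0.3198,   0.9475, -69.2666],
       [  0.    ,   0.    ,   0.    ,   1.    ]])}
{'t': 0.1, 'q': array([ 1.1095,  0.2074,  1.5428, -0.    ,  1.3935, -0.1505]), 'qvel': array([ 0.0001, -0.0018, -0.0019,  0.0007,  0.0018,  0.0011]), 'tau': array([ -0.0005, -38.4091, -29.2549,  -0.0002,   0.0048,   0.    ]), 'eef_pos': array([175.6165, 546.9542, 302.8191]), 'eef_rot': array([[-0.9521,  0.3058, -0.0009],
       [ 0.3058,  0.9521, -0.0019],
       [ 0.0003, -0.0021, -1.    ]]), 'force': array([-1.0296,  0.2473, -0.2067]), 'wrist_torque': array([-0.003 , -0.039 , -0.0001]), 'grasp_force': 0.0, 'grip_width': 85.61339147504867}
```

View pics/top0.png

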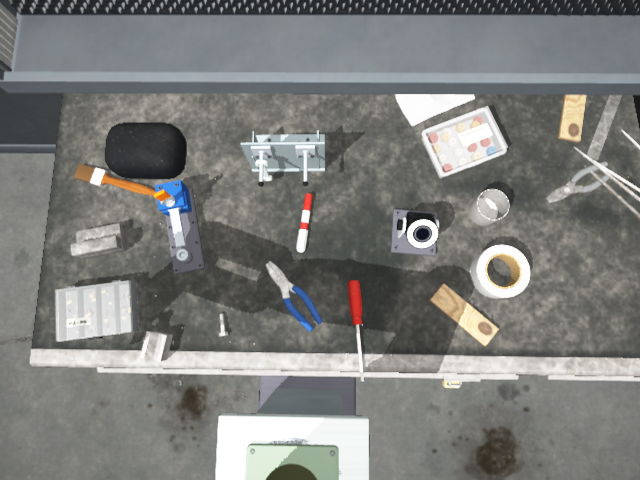

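View pics/side0.png

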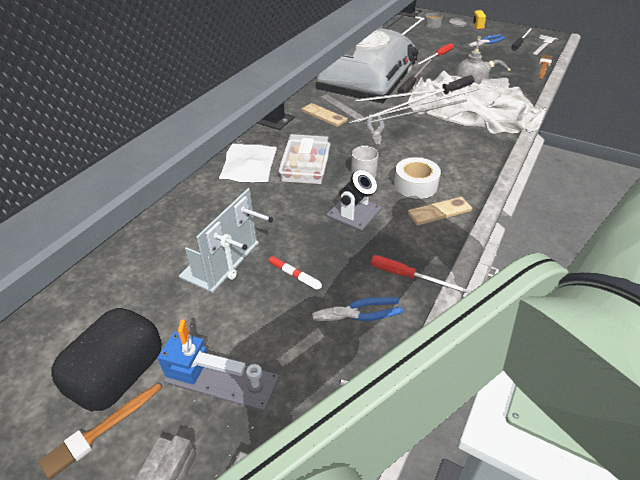

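The top view shows the fork fixture at about (180,225) with the link running down to (183,255) and the pin's tab at about (163,195). The rack is at (285,150), with the spanner on the left peg and the right peg free (x≈305). The camera stand is at (414,231) with its lens at about (423,234). The side view agrees.

```bash
cat > h.py <<'E'
from plant import ctrl
import numpy as np, cv2
np.set_printoptions(precision=4,suppress=True)
def cam(n,st=None):
    p=ctrl.camera_params(n)
    if n!="wrist": return p["mtx"],p["R"],p["t"]
    T=np.eye(4);T[:3,:3]=st["eef_rot"];T[:3,3]=st["eef_pos"]
    W=np.linalg.inv(T@p["T_tool_cam"]); return p["mtx"],W[:3,:3],W[:3,3]
def ray(c,uv):
    K,R,t=c; d=R.T@np.linalg.solve(K,[uv[0],uv[1],1.]); return -R.T@t,d/np.linalg.norm(d)
def onz(c,uv,z):
    o,d=ray(c,uv); return o+d*(z-o[2])/d[2]
def tri(*cu):
    A=np.zeros((3,3));b=np.zeros(3)
    for c,u in cu:
        o,d=ray(c,u);P=np.eye(3)-np.outer(d,d);A+=P;b+=P@o
    X=np.linalg.solve(A,b); return X,[np.linalg.norm((np.eye(3)-np.outer(ray(c,u)[1],ray(c,u)[1]))@(X-c_o(c))) for c,u in cu]
def c_o(c): return -c[1].T@c[2]
def proj(c,X):
    K,R,t=c; p=K@(R@np.asarray(X,float)+t); return p[:2]/p[2]
def down(yaw):  # tool down, closing line (tool y) at angle yaw from world x
    y=np.array([np.cos(yaw),np.sin(yaw),0]);z=np.array([0,0,-1.]);return np.c_[np.cross(y,z),y,z]
def shot(name):
    s=ctrl.read_state();f=ctrl.grab_frame("wrist");cv2.imwrite(f"pics/{name}.png",f[:,:,::-1])
    np.savez(f"pics/{name}.npz",K=cam("wrist",s)[0],R=cam("wrist",s)[1],t=cam("wrist",s)[2]);return f
def load(name):
    d=np.load(f"pics/{name}.npz");return d["K"],d["R"],d["t"]
E
python3 - <<'E'
from h import *
T=cam("top");S=cam("side")
for n,u,z in [("base far end",(187,270),10),("forktop",(172,190),69),("freeball",(305,183),130),("spanball",(261,184),130),("rackL",(243,172),0),("stand",(414,231),10),("lens",(423,234),105)]:
    print(n,onz(T,u,z))
print("tab",tri((T,(159,194)),(S,(183,326))))
print("freeball",tri((T,(305,183)),(S,(271,219))))
print("lens",tri((T,(423,234)),(S,(366,183))))
E
```

```text
base far end [457.5182 243.6269  10.    ]
forktop [624.5089 269.8295  69.    ]
freeball [623.6182 -21.3344 130.    ]
spanball [620.7618  67.8455 130.    ]
rackL [689.7933 130.3678   0.    ]
stand [ 551.4202 -261.7642   10.    ]
lens [ 525.9291 -261.4529  105.    ]
tab (array([594.6659, 270.3597, 139.9613]), [np.float64(0.4634466218027934), np.float64(0.4634466218027221)])
freeball (array([622.108 , -21.6805, 133.2976]), [np.float64(0.48912773174703106), np.float64(0.48912773174697105)])
lens (array([ 525.986 , -262.6824,  100.3962]), [np.float64(0.8859317577876351), np.float64(0.8859317577876058)])
```

Run:
```python
from h import *
R=down(np.pi/2)
ims=[]
for n,p in [("f1",(520,300,310)),("f2",(520,200,310)),("r1",(590,20,330)),("r2",(590,-70,330)),("c1",(490,-230,310)),("c2",(490,-310,310))]:
    ctrl.move_ptp(np.array(p,float),R); ctrl.hold(.15); ims.append(shot(n)); s=ctrl.read_state(); print(n,s["t"],s["eef_pos"])
g=np.vstack([np.hstack(ims[0:2]),np.hstack(ims[2:4]) ]); 
cv2.imwrite("pics/m1.png",cv2.resize(g,(800,600),interpolation=cv2.INTER_AREA)[:,:,::-1])
cv2.imwrite("pics/m2.png",cv2.resize(np.hstack(ims[4:6]),(800,300),interpolation=cv2.INTER_AREA)[:,:,::-1])
```

```text
f1 1.8667 [519.378  300.9288 310.0145]
f2 2.55 [519.9463 201.0382 310.07  ]
r1 3.55 [589.5333  21.8674 329.786 ]
r2 4.2 [589.9892 -68.6137 330.009 ]
c1 5.1833 [ 491.0303 -228.7719  310.2704]
c2 5.8 [ 490.2927 -308.7762  309.9243]
```

View pics/m1.png

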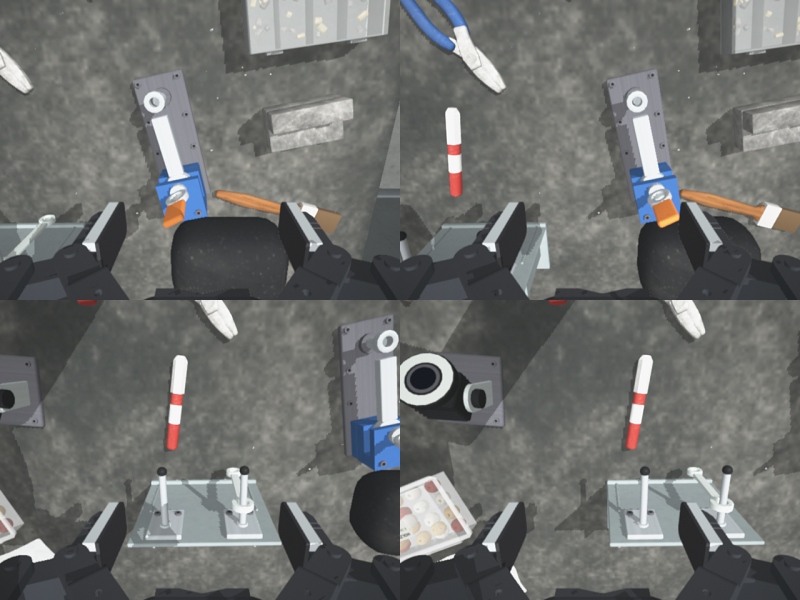

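View pics/m2.png

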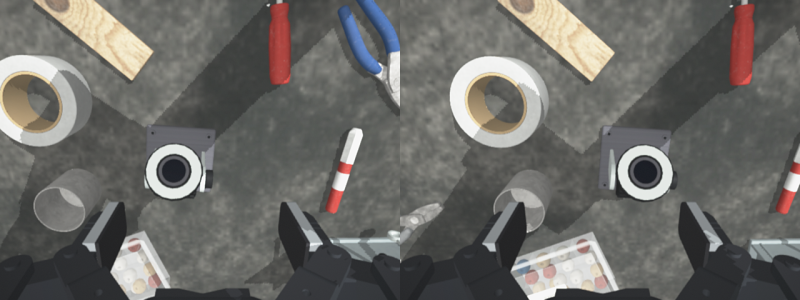

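f1 and f2 show the fixture with the tab at about (175,212) and (663,212) in the montage. r1 and r2 show the free peg with its ball at about (162,471) and (644,471), and the spanner on the other peg. c1 and c2 show the ring light at (174,171) and (645,172).

Run:
```python
import cv2,numpy as np
L=lambda n:cv2.imread(f"pics/{n}.png")
z=lambda im,x,y,w,h:cv2.resize(im[y:y+h,x:x+w],None,fx=2,fy=2,interpolation=cv2.INTER_CUBIC)
o=np.zeros((544,784,3),np.uint8)
o[:,:272]=z(L("f1"),208,104,136,272)
o[:288,272:]=z(L("r1"),200,256,256,144)
o[288:,272:528]=z(L("c1"),224,192,128,128)
o[288:,528:]=z(L("c2"),316,192,128,128)
cv2.imwrite("pics/crop.png",o)
```

```text
(no output)
```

View pics/crop.png

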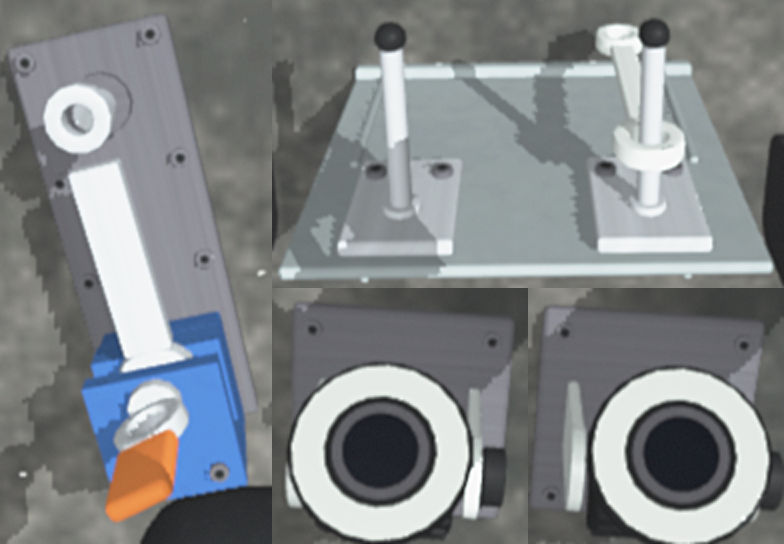

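```bash
cat > m.py <<'E'
from h import *
def cc(m,near):
    n,l,st,ce=cv2.connectedComponentsWithStats(m.astype(np.uint8)); k=[i for i in range(1,n) if st[i,4]>25]
    i=min(k,key=lambda i:np.linalg.norm(ce[i]-near)); return (l==i).astype(np.uint8),ce[i],st[i]
ang=lambda v:np.degrees(np.arctan2(v[1],v[0]))
I=lambda n:cv2.imread(f"pics/{n}.png")
f1,f2=load("f1"),load("f2")
a,b,c=[onz(f1,u,10) for u in [(213,130),(289.5,112),(336.5,309)]]
print("base w,l",np.linalg.norm(a-b),np.linalg.norm(b-c),"yaw",ang(a-b)-90,ang(c-b))
e=(c-b)/np.linalg.norm(c-b);mid=(a+b)/2; print("origin",mid+95*e,"hole",mid+145*e)
p,q,r=[onz(f1,u,69) for u in [(249.5,298),(324,283),(331.5,346.5)]]
print("jaw w",np.linalg.norm(p-q),"yaw",ang(p-q)-90,ang(r-q)); print("hole from jaw",(p+q)/2+12*e)
print("small eye",onz(f1,(208+79/2,104+118/2),57))
# tab
H={}
for n,ne in(("f1",(280,340)),("f2",(420,340))):
    h=cv2.cvtColor(I(n),cv2.COLOR_BGR2HSV); m=(h[...,0]<17)&(h[...,1]>150)&(h[...,2]>110)
    k,ce,st=cc(m,ne); ct=max(cv2.findContours(k,0,1)[0],key=cv2.contourArea)
    ap=cv2.approxPolyDP(cv2.convexHull(ct),2.5,True)[:,0]; print(n,ce,st,ap.tolist())
    for v in ap: print("   ",v,onz(load(n),v,140)[:2],onz(load(n),v,103)[:2])
    H[n]=ce
print("tab c",tri((f1,H["f1"]),(f2,H["f2"])))
# peg balls
B={}
for n,ne in(("r1",(259,275)),("r2",(390,275))):
    g=I(n).max(2)<60; k,ce,st=cc(g,ne); B[n]=ce; print(n,"ball",ce,st)
print("ball",tri((load("r1"),B["r1"]),(load("r2"),B["r2"])), onz(load("r1"),B["r1"],130),onz(load("r2"),B["r2"],130))
ro=onz(load("r1"),(264,360),130); bl=onz(load("r1"),B["r1"],130); print("root",ro,"peg yaw",ang(ro-bl),np.linalg.norm(ro-bl))
r1=load("r1");cr=lambda u,v,z:onz(r1,(200+(u-272)/2,256+v/2),z)
print("rack top edge? yaw",ang(cr(282,270,156)-cr(770,268,156))-90,"front foot",ang(cr(358,72,0)-cr(690,68,0))-90, "plates", ang(cr(338,252,150)-cr(598,250,150))-90,"balls",ang(cr(390,38,130)-cr(654,33,130))-90)
# lens
for lo,tag in ((None,"ringin"),(28,"dark")):
    E={}
    for n,ne in(("c1",(278,273)),("c2",(392,276))):
        im=I(n); w=(im.min(2)>185).astype(np.uint8)
        k,ce,st=cc(w,ne); cts,hi=cv2.findContours(k,cv2.RETR_CCOMP,1)
        if lo is None: ct=max([x for x,y in zip(cts,hi[0]) if y[3]>=0],key=cv2.contourArea)
        else:
            d,_,_=cc(im.max(2)<55,ne); ct=max(cv2.findContours(d,0,1)[0],key=cv2.contourArea)
        el=cv2.fitEllipse(ct); E[n]=el; print(tag,n,el)
    print(tag,tri((load("c1"),E["c1"][0]),(load("c2"),E["c2"][0])))
c1,c2=load("c1"),load("c2")
P=lambda u,v:onz(c1,(224+(u-272)/2,192+(v-288)/2),10); Q=lambda u,v:onz(c2,(316+(u-528)/2,192+(v-288)/2),10)
for X,a,b in((P,(294,304),(513,319)),(Q,(543,306),(765,321))):
    A,Bv=X(*a),X(*b); d=(A-Bv);print("stand w",np.linalg.norm(d),"yaw",ang(d)+90,"corners",A,Bv)
E
python3 m.py
```

```text
base w,l 66.04272197004765 186.26451251590103 yaw -167.2649300101117 12.692518641402572
origin [549.6727 260.3752  10.    ] hole [598.4509 271.3611  10.    ]
jaw w 61.12844795377858 yaw -167.5059151453947 6.286879603507514
hole from jaw [595.7102 273.2153  69.    ]
small eye [484.7485 242.9541  57.    ]
f1 [278.8834 341.8776] [ 261  320   35   44 1021] [[293, 320], [292, 350], [264, 363], [261, 356], [268, 331]]
    [293 320] [570.7122 280.8   ] [591.4056 277.8716]
    [292 350] [592.535 279.693] [616.6028 276.5935]
    [264 363] [602.3736 261.1913] [627.9628 255.2309]
    [261 356] [597.0661 259.4712] [621.8346 253.2447]
    [268 331] [578.6088 264.7495] [600.5232 259.3392]
f2 [423.7353 338.4876] [ 405  319   43   46 1005] [[431, 319], [447, 346], [446, 351], [419, 364], [412, 357], [405, 330]]
    [431 319] [570.7597 267.6472] [591.3515 278.1506]
    [447 346] [590.327  279.5531] [613.9432 291.8967]
    [446 351] [594.0532 279.2546] [618.2453 291.5521]
    [419 364] [603.9064 262.4987] [629.6215 272.2062]
    [412 357] [598.5846 257.5591] [623.4771 266.5032]
    [405 330] [578.6408
[... 835 characters left out ...]
5)
ringin (array([ 526.9928, -261.7966,  102.8898]), [np.float64(0.032185878169026974), np.float64(0.03218587816889867)])
dark c1 ((277.7730712890625, 272.8331298828125), (35.560157775878906, 36.486331939697266), 64.37071228027344)
dark c2 ((391.9891357421875, 275.1050109863281), (51.01371765136719, 53.715675354003906), 126.69554901123047)
dark (array([ 526.7764, -261.7678,  102.7243]), [np.float64(0.16650311560026387), np.float64(0.16650311560027925)])
stand w 97.06059834726572 yaw -3.8927032715049137 corners [ 496.4789 -307.9472   10.    ] [ 503.0682 -211.1105   10.    ]
stand w 98.81026284567457 yaw -3.887834028882395 corners [ 495.9647 -309.7297   10.    ] [ 502.6643 -211.1468   10.    ]
```

f1 and f2 give a fixture yaw of about 12.7°, and the tab edges give a pin yaw of about 27°. The ring ellipses in c1 and c2 are almost round, so they only fix the tilt loosely. I'll take an oblique look from behind the stand to get it better.

Run:
```python
from h import *
R=down(-np.pi/2); o=[]
for n,p in [("c3",(575,-240,300)),("c4",(535,-285,300))]:
    ctrl.move_ptp(np.array(p,float),R); ctrl.hold(.2); f=shot(n); s=ctrl.read_state(); print(s["t"])
    u=proj(load(n),(527,-262,103)).astype(int); print(u); x,y=np.maximum(u-75,0); o.append(cv2.resize(f[y:y+150,x:x+150],(390,390),interpolation=cv2.INTER_CUBIC)); print(x,y)
cv2.imwrite("pics/c34.png",np.hstack(o)[:,:,::-1])
```

```text
8.8417
[353 295]
278 220
9.4417
[287 241]
212 166
```

View pics/c34.png

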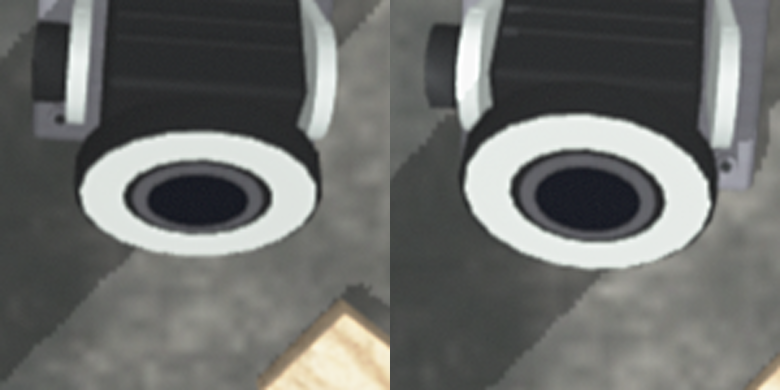

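c3 and c4 show the ring light as a clear ellipse, with outer axes of about 240 × 125 px in the crop and the dark glass at about (198,200) and (587,198). I'll fit a 3D circle to the outer edge across the views.

```bash
cat > lens.py <<'E'
from h import *
from scipy.optimize import least_squares
pts={};dk=[];di=[]
for n in("c1","c2","c3","c4"):
    c=load(n); im=cv2.imread(f"pics/{n}.png"); u=proj(c,(527,-262,103)).astype(int)
    w=cv2.morphologyEx((im.min(2)>185).astype(np.uint8),cv2.MORPH_OPEN,np.ones((5,5)))
    k,l,st,ce=cv2.connectedComponentsWithStats(w); i=min([i for i in range(1,k) if st[i,4]>800],key=lambda i:np.linalg.norm(ce[i]-u))
    cts,hi=cv2.findContours((l==i).astype(np.uint8),cv2.RETR_CCOMP,cv2.CHAIN_APPROX_NONE)
    o=max(cts,key=cv2.contourArea); pts[n]=o[:,0].astype(float)
    inn=max([x for x,y in zip(cts,hi[0]) if y[3]>=0],key=cv2.contourArea)
    m=np.zeros(im.shape[:2],np.uint8); cv2.drawContours(m,[inn],-1,1,-1)
    g=((im[...,2]<32)&(m>0)).astype(np.uint8); k,l,st,ce=cv2.connectedComponentsWithStats(cv2.morphologyEx(g,cv2.MORPH_OPEN,np.ones((5,5)))); j=1+np.argmax(st[1:,4]); e=cv2.fitEllipse(max(cv2.findContours((l==j).astype(np.uint8),0,1)[0],key=cv2.contourArea))
    dk.append((c,e[0])); di.append((c,cv2.fitEllipse(inn)[0])); print(n,cv2.fitEllipse(o),e)
print("dark",tri(*dk)); print("inner",tri(*di)); print("dark34",tri(*dk[2:]))
def nrm(p): t,y=p; return np.array([-np.sin(t)*np.cos(y),-np.sin(t)*np.sin(y),np.cos(t)])
def f(x,vs):
    C=x[:3];nn=nrm(x[3:5]);r=[]
    for n in vs:
        for p in pts[n]:
            o,d=ray(load_[n],p); r.append(np.linalg.norm(o+d*(nn@(C-o))/(nn@d)-C)-x[5])
    return np.array(r)
load_={n:load(n) for n in pts}
for vs in(list(pts),["c3","c4"],["c3"],["c4"]):
    s=least_squares(lambda x:np.r_[f(x,vs),(x[5]-31)*(5 if len(vs)==1 else 0)],[527,-262,103,.6,-.07,31],loss="soft_l1"); print(vs,s.x,np.degrees(s.x[3:5]),np.sqrt(2*s.cost/len(f(s.x,vs))))
E
python3 lens.py
```

```text
Traceback (most recent call last):
  File "lens.py", line 12, in <module>
    g=((im[...,2]<32)&(m>0)).astype(np.uint8); k,l,st,ce=cv2.connectedComponentsWithStats(cv2.morphologyEx(g,cv2.MORPH_OPEN,np.ones((5,5)))); j=1+np.argmax(st[1:,4]); e=cv2.fitEllipse(max(cv2.findContours((l==j).astype(np.uint8),0,1)[0],key=cv2.contourArea))
                                                                                                                                                  ~~~~~~~~~^^^^^^^^^^
ValueError: attempt to get argmax of an empty sequence
```

```bash
sed -i 's/im\[...,2\]<32/im.max(2)<55/' lens.py; sed -i 's/^    g=/    m=cv2.erode(m,np.ones((5,5)));g=/' lens.py; python3 lens.py
```

```text
c1 ((277.5789489746094, 274.0518798828125), (85.170166015625, 87.2353744506836), 65.75917053222656) ((277.7730712890625, 272.8331298828125), (35.560157775878906, 36.486331939697266), 64.37071228027344)
c2 ((391.91143798828125, 275.9327697753906), (83.78988647460938, 88.03146362304688), 132.613037109375) ((392.1460266113281, 274.6673583984375), (35.01200485229492, 36.845909118652344), 125.69192504882812)
c3 ((353.9082336425781, 294.273681640625), (45.78874969482422, 88.65428924560547), 90.2558822631836) ((353.5634765625, 296.7267150878906), (18.31151580810547, 37.57383346557617), 90.55318450927734)
c4 ((287.5155944824219, 239.34181213378906), (56.918941497802734, 92.89392852783203), 96.54336547851562) ((287.3175048828125, 242.2586212158203), (22.970590591430664, 38.88764953613281), 96.28544616699219)
dark (array([ 526.4789, -261.6881,  103.0663]), [np.float64(0.041537655261982664), np.float64(0.03765618928814047), np.float64(0.07574746771272452), np.float64(0.14605756436344175)])
inner (array([ 527.1938, -261.7818,  102.4869]), [np.float64(0.08492508099651404), np.float64(0.05683426543064), np.float64(0.11362849968639269), np.float64(0.1549970244735785)])
dark34 (array([ 526.8969, -261.6615,  104.0533]), [np.float64(0.030432293638380698), np.float64(0.030432293638484036)])
['c1', 'c2', 'c3', 'c4'] [ 526.7372 -261.7635  102.7157    0.581    -0.0678   30.339 ] [33.2882 -3.8829] 0.26403349987399005
['c3', 'c4'] [ 526.8193 -261.7791  102.9026    0.5806   -0.0674   30.3021] [33.2638 -3.8632] 0.30806432315859344
['c3'] [ 523.7409 -262.2751   96.5968    0.5817   -0.0674   30.9744] [33.3309 -3.8625] 0.32255487197806015
['c4'] [ 524.8156 -261.2424   96.994     0.5772   -0.0707   30.9779] [33.0718 -4.0526] 0.2846292130602717
```

The lens is fixed well: tilt 33.3°, yaw −3.9°, glass at about (526.4,−261.7,103.5). Next is gripping the pin.

Run:
```python
from h import *
R=down(np.radians(26.5)); p=np.array([597.3,270.8,0])
ctrl.gripper_to(45,40)
ctrl.move_ptp(p+[0,0,260],R)
ctrl.move_l(p+[0,0,183],vel=100); ctrl.hold(.2)
s=ctrl.read_state(); print(s["t"],s["eef_pos"],s["force"],s["q"])
ctrl.gripper_to(0,40); ctrl.hold(.3)
s=ctrl.read_state(); print(s["t"],s["eef_pos"],s["force"],s["wrist_torque"],s["grip_width"],s["grasp_force"])
f=shot("g1");
```

```text
13.05 [597.869 270.99  184.118] [0.4619 0.306  0.2808] [ 0.2939  0.4848  1.4315 -0.      1.2232 -0.1687]
13.7667 [597.3856 270.8257 183.252 ] [-0.6739 -0.883   3.0145] [ 0.0102  0.1544 -0.0148] 7.4628785893854745 40.9067702293396
```

View pics/g1.png

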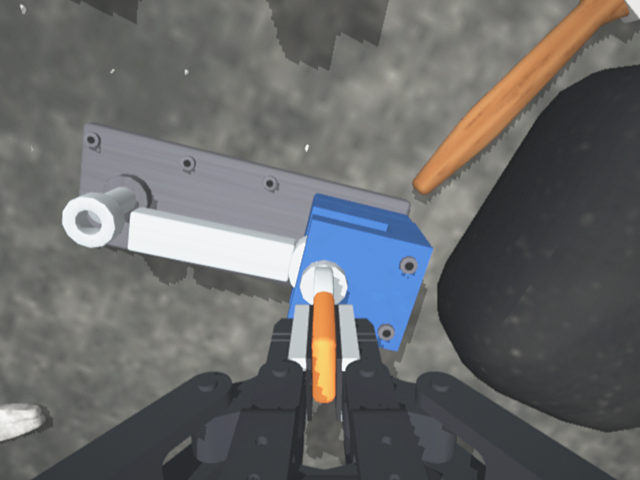

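The tab is gripped squarely and the eye stands edge-on, with the collar centred at about (325,284).

Run:
```python
from h import *
g=load("g1"); s=ctrl.read_state(); 
for u,z in(((325,284),76),((325,403),140),((323,293),140)):
    X=onz(g,u,z); print(X, s["eef_rot"].T@(X-s["eef_pos"]))
p=s["eef_pos"].copy()
ctrl.move_l(p+[0,0,12],vel=40); a=ctrl.read_state(); print(a["force"],a["wrist_torque"])
ctrl.move_l(p+[0,0,82],vel=120); a=ctrl.read_state(); print(a["t"],a["eef_pos"],a["force"],a["grip_width"],a["grasp_force"])
R=down(np.radians(.8))
ctrl.move_ptp(np.array([560,-24,265.]),R); ctrl.hold(.2); shot("h1"); a=ctrl.read_state(); print(a["t"],a["eef_pos"],a["eef_rot"][:,1],a["force"],a["grip_width"])
```

```text
[597.0356 271.687   76.    ] [  0.9221   0.0331 107.2705]
[602.2712 260.6129 140.    ] [-11.3271  -0.2045  43.2708]
[584.5248 294.8262 140.    ] [27.21   -0.8197 43.2692]
[-0.2753  0.4635 -1.5169] [-0.0073  0.0025  0.0026]
15.0083 [596.8946 270.7007 264.4652] [-0.0167 -0.5118 -1.7967] 7.57054665267934 40.44349551200867
16.4 [560.2635 -22.8883 264.9438] [0.9999 0.0159 0.    ] [ 0.1576 -0.5911 -1.0554] 7.802265601550439
```

View pics/h1.png

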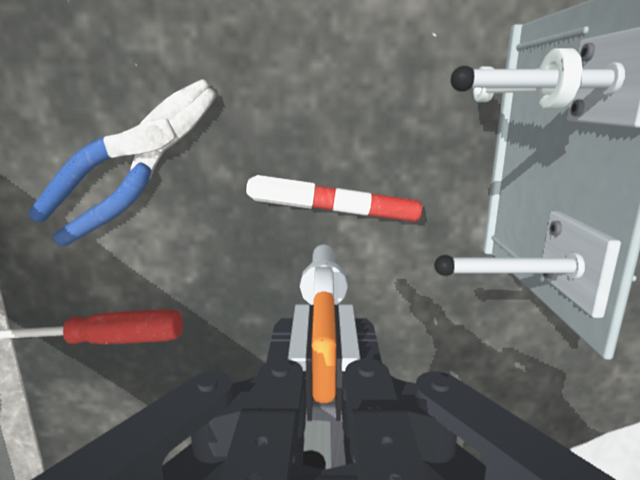

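The pin hangs straight in the gripper. The free peg's ball is at (444,265) and its root at (576,266).

Run:
```python
from h import *
h=load("h1"); b=onz(h,(443.5,265),130); r=onz(h,(575,266),130); print(b,r)
by=(b[1]+-23.9)/2; print("peg y",by)
yt=by-.8
ctrl.move_l(np.array([575,yt,223.]),vel=150); ctrl.hold(.3)
e=np.array([575,yt,223.])-ctrl.read_state()["eef_pos"]; print("err",e); shot("h2")
hit=ctrl.move_l(np.array([657,yt+.8,223.]),vel=60,threshold=6); ctrl.hold(.2)
a=ctrl.read_state(); print(hit,a["t"],a["eef_pos"],a["force"],a["grip_width"])
shot("h3")
```

```text
[621.8058 -22.9519 130.    ] [689.4686 -22.4429 130.    ]
peg y -23.425936788753713
err [-0.3806  0.0814 -1.0938]
False 18.9167 [656.8324 -23.4167 223.1158] [-0.1945  0.2219 -0.6332] 7.221041846978354
```

View pics/h3.png

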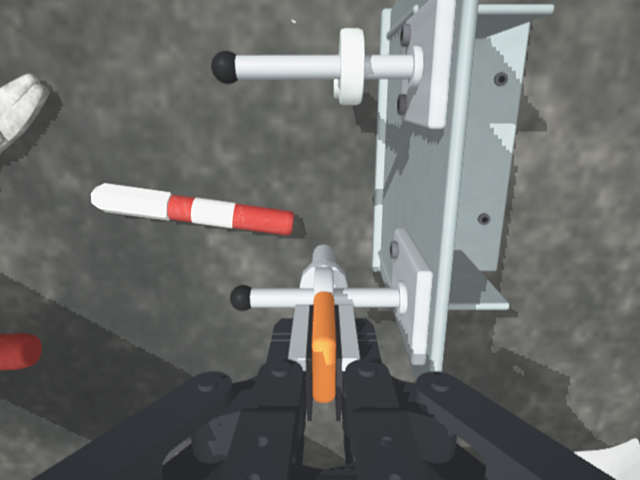

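The peg passes through the eye with no contact force. Now I'll lower the pin onto the peg and let go.

Run:
```python
from h import *
p=ctrl.read_state()["eef_pos"].copy()
hit=ctrl.move_l(p+[0,0,-8],vel=15,threshold=3); a=ctrl.read_state(); print(hit,a["t"],a["eef_pos"],a["force"])
ctrl.gripper_to(26); ctrl.hold(.3)
p=a["eef_pos"]; ctrl.move_l(np.array([p[0],p[1],262]),vel=120)
ctrl.hold(.3); shot("h4"); a=ctrl.read_state(); print(a["t"],a["force"])
ctrl.move_l(np.array([590,p[1]+20,270]),vel=200); ctrl.hold(.2); shot("h5")
f=ctrl.grab_frame("side"); cv2.imwrite("pics/s5.png",f[:,:,::-1])
w=cv2.imread("pics/h5.png")[120:480,280:640]; w=cv2.resize(w,(400,400))
cv2.imwrite("pics/v5.png",np.hstack([w,cv2.resize(f[160:300,170:310,::-1],(400,400),interpolation=cv2.INTER_CUBIC)])); print(ctrl.read_state()["t"])
```

```text
True 19.375 [657.0388 -23.4559 217.9593] [0.4361 0.1641 3.6601]
20.8667 [ 0.3586 -0.001  -0.1395]
21.6667
```

View pics/v5.png

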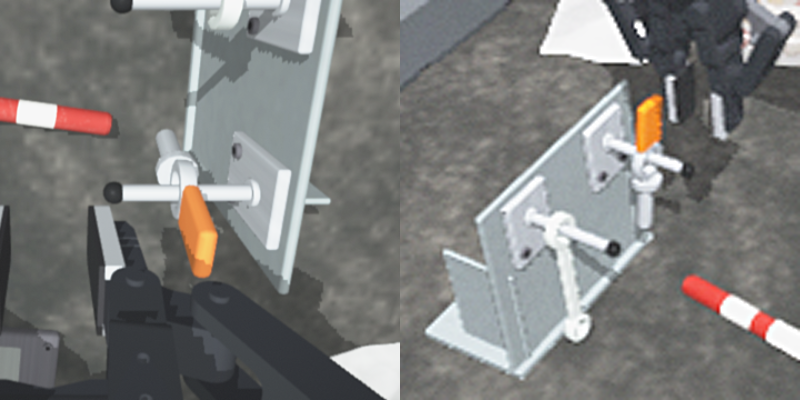

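The pin hangs freely from the peg, with the tab up and the shank down, and the gripper is clear. Next I'll measure the bar from saved frames and test the presentation poses with IK.

Run:
```python
from h import *
g=load("g1")
a,b,e=[onz(g,u,57) for u in((130,229),(292,257.5),(88,220))]
print("bar",a,b,np.degrees(np.arctan2(*(b-a)[[1,0]])),"small",e, np.linalg.norm(a-b))
print("widths",np.linalg.norm(onz(g,(132,207),57)-onz(g,(128,251),57)))
f=load("f1"); F=lambda u,v:onz(f,(208+u/2,104+v/2),57)
a,b=(F(68,176)+F(121,160))/2,(F(121,345)+F(171,335))/2; print("f1 bar",a,b,np.degrees(np.arctan2(*(b-a)[[1,0]])))
d=np.array([597.2,271.5])-e[:2]; print("small->pin",np.linalg.norm(d),np.degrees(np.arctan2(d[1],d[0])))
t,y=np.radians([33.3,-3.9]); n=np.array([-np.sin(t)*np.cos(y),-np.sin(t)*np.sin(y),np.cos(t)])
L=np.array([526.4,-261.7,103.6]); E=L+100*n; u=np.array([0,1.,0]);u-=n*(u@n);u/=np.linalg.norm(u);v=np.cross(u,n)
for k in range(0,360,30):
    dd=np.cos(np.radians(k))*u+np.sin(np.radians(k))*v
    R=np.c_[-dd,np.cross(-n,-dd),-n]; P=E-60*dd+54*n
    print(k,dd,P,ctrl.solve_ik(P,R))
```

```text
bar [504.7772 248.1602  57.    ] [580.2132 269.458   57.    ] 15.765957646556796 small [485.5436 243.5681  57.    ] 78.38480536910944
widths 22.566304829051962
f1 bar [503.7303 247.7908  57.    ] [574.86   265.3089  57.    ] 13.835662211589872
small->pin 115.09709109728635 14.044827591091325
0 [ 0.0205  0.9993 -0.0312] [ 440.8182 -315.9075  234.1883] [-0.9841  0.0334  1.982   0.6194  0.8482  1.8163]
30 [0.4359 0.8654 0.247 ] [ 415.891  -307.8746  217.4932] [-1.0245  0.0098  2.0475  0.6494  0.8359  2.2676]
60 [0.7346 0.4997 0.4591] [ 397.9721 -285.9284  204.7694] [-1.0349 -0.0312  2.1203  0.669   0.8163  2.7548]
90 [0.8364 0.     0.5481] [ 391.8628 -255.9493  199.4263] None
120 [ 0.7141 -0.4997  0.4903] [ 399.2002 -225.9703  202.8955] [-0.9382 -0.1243  2.2099  0.649   0.7676 -2.3846]
150 [ 0.4005 -0.8654  0.3011] [ 418.0181 -204.0241  214.2474] [-0.8529 -0.1425  2.1964  0.6061  0.7492 -1.7458]
180 [-0.0205 -0.9993  0.0312] [ 443.2744 -195.9912  230.4404] [-0.7831 -0.1298  2.1456  0.5586  0.7467 -1.1148]
210 [-0.4359 -0.8654 -0.247 ] [ 468.2016 -204.0241  247.1355] [-0.7515 -0.095   2.0749  0.5258  0.7626 -0.5282]
240 [-0.7346 -0.4997 -0.4591] [ 486.1205 -225.9703  259.8592] [-0.7609 -0.0512  2.0046  0.5163  0.7899  0.0036]
270 [-0.8364 -0.     -0.5481] [ 492.2297 -255.9493  265.2024] [-0.8017 -0.0096  1.9519  0.5277  0.8184  0.4891]
300 [-0.7141  0.4997 -0.4903] [ 484.8924 -285.9284  261.7332] [-0.8609  0.0217  1.9285  0.5529  0.84    0.9432]
330 [-0.4005  0.8654 -0.3011] [ 466.0744 -307.8746  250.3812] [-0.9256  0.0371  1.9393  0.5854  0.8502  1.3806]
```

Rotation 180 (bar level, gripper on the +y side) solves comfortably. Now grip the link and draw it out.

Run:
```python
from h import *
yaw=np.radians(13.9); d=np.array([np.cos(yaw),np.sin(yaw),0]); R=down(yaw+np.pi/2)
p=np.array([597.1,271.5,0])-60*d
ctrl.gripper_to(50,60)
ctrl.move_ptp(np.array([500,120,280.]),down(np.pi/2))
ctrl.move_ptp(p+[0,0,170],R); ctrl.hold(.2)
e=ctrl.read_state()["eef_pos"]-(p+[0,0,170]); print(e)
hit=ctrl.move_l(p+[0,0,104],vel=90,threshold=15); ctrl.hold(.3); a=ctrl.read_state(); print(hit,a["t"],a["eef_pos"],a["force"])
ctrl.gripper_to(0,60); ctrl.hold(.4); a=ctrl.read_state(); print(a["t"],a["eef_pos"],a["force"],a["wrist_torque"],a["grip_width"],a["grasp_force"])
np.save("grip.npy",np.r_[a["eef_pos"],a["eef_rot"].ravel()]); print(a["eef_rot"])
```

```text
[ 1.1286 -1.0329  1.9173]
False 25.375 [539.2148 257.2025 104.6455] [ 0.432  -0.447  -0.3645]
26.15 [539.082  257.1168 104.3476] [-1.9145 -0.9195  3.7287] [-0.1638  0.0818  0.014 ] 18.93820581219314 59.386571645736694
[[-0.9707 -0.2402  0.0005]
 [-0.2402  0.9707  0.0001]
 [-0.0005 -0.     -1.    ]]
```

Run:
```python
from h import *
yaw=np.radians(13.9); d=np.array([np.cos(yaw),np.sin(yaw),0])
p=ctrl.read_state()["eef_pos"].copy(); p[2]+=.4
hit=ctrl.move_l(p-55*d,vel=70,threshold=20); a=ctrl.read_state(); print(hit,a["t"],a["eef_pos"],a["force"],a["grip_width"])
if not hit:
    ctrl.move_l(p-55*d+[0,0,120],vel=150); ctrl.hold(.3); a=ctrl.read_state(); print(a["t"],a["force"],a["wrist_torque"],a["grip_width"],a["grasp_force"])
```

```text
False 27.0833 [484.2632 243.6456 104.324 ] [-4.6883 -0.8328  4.509 ] 18.635535719735913
28.3333 [-0.0742  0.309  -2.6294] [-0.0416 -0.0071 -0.012 ] 18.662443738527653 58.600847125053406
```

Run:
```python
from h import *
im=shot("k1"); s=ctrl.read_state(); c=load("k1"); tw=lambda v:s["eef_rot"]@np.array(v,float)+s["eef_pos"]
u=proj(c,tw([55.2,0,47.3])); print("expect",u)
m=(im.min(2)>150).astype(np.uint8); cts,hi=cv2.findContours(m,cv2.RETR_CCOMP,1)
for k,h in zip(cts,hi[0]):
    ar=cv2.contourArea(k)
    if ar>60 and len(k)>5:
        e=cv2.fitEllipse(k)
        if np.linalg.norm(np.array(e[0])-u)<110:
            o,dd=ray(c,e[0]); o2=s["eef_rot"].T@(o-s["eef_pos"]); d2=s["eef_rot"].T@dd; X=o2+d2*(47.3-o2[2])/d2[2]
            r=cv2.minAreaRect(k); print(h[3]>=0,ar,np.round(e[0],1),np.round(e[1],1),X,[np.round(q,1) for q in r])
```

```text
expect [327.2633 200.546 ]
False 19925.5 [325.9 301.1] [ 82.2 355. ] [24.1848 -0.3353 47.3   ] [array([331.1, 307.8]), array([319.4,  89.1]), np.float64(86.5)]
True 1276.0 [326.1 194.1] [36.4 45.2] [57.0202 -0.3294 47.3   ] [array([326.8, 193.2]), array([44.8, 36.2]), np.float64(36.9)]
```

The small eye appears within about 0.5 mm of where it should, so the grip is true. Moving to the presentation pose.

Run:
```python
from h import *
t,y=np.radians([33.3,-3.9]); n=np.array([-np.sin(t)*np.cos(y),-np.sin(t)*np.sin(y),np.cos(t)])
L=np.array([526.4,-261.7,103.6]); E=L+100*n
dd=np.array([0,-1.,0]); dd-=n*(dd@n); dd/=np.linalg.norm(dd)
R=np.c_[-dd,np.cross(-n,-dd),-n]; off=np.array([-59.5,0,53.35]); P=E-R@off
ctrl.move_ptp(np.array([430,60,330.]),down(np.pi/2))
ctrl.move_ptp(P+70*n,R); ctrl.hold(.2)
ctrl.move_l(P,vel=60); ctrl.hold(.8)
for i in range(2):
    s=ctrl.read_state(); e=P-s["eef_pos"]; print(s["t"],e,s["force"],np.degrees(np.arccos((np.trace(R.T@s["eef_rot"])-1)/2)),s["grip_width"])
    if i==0: ctrl.hold(.5)
s=ctrl.read_state(); Eh=s["eef_rot"]@off+s["eef_pos"]; v=Eh-L; print("eye",Eh,"dist",v@n,"lat",np.linalg.norm(v-n*(v@n)))
w=shot("p1")
for nm in("top","side"):
    f=ctrl.grab_frame(nm); cv2.imwrite(f"pics/{nm}9.png",f[:,:,::-1]); c=cam(nm); u=proj(c,Eh); print(nm,u)
    x,yy=u.astype(int)-12; g=f[yy:yy+25,x:x+25].astype(int); print((g.mean(2)//10).astype(int)[::1])
# pin still hanging? orange mask at side
f=cv2.cvtColor(cv2.imread("pics/side9.png"),cv2.COLOR_BGR2HSV); f0=cv2.cvtColor(cv2.imread("pics/s5.png"),cv2.COLOR_BGR2HSV)
for h in(f0,f):
    m=(h[190:220,250:275,0]<17)&(h[190:220,250:275,1]>150); print(m.sum(),np.argwhere(m).mean(0))
```

```text
32.5917 [ 0.0061 -0.0125  0.0236] [-0.232  -0.9229 -3.6586] 0.0039046842784637463 18.967912077540788
33.0917 [0.0221 0.0101 0.0137] [-0.1744 -0.263  -2.6276] 0.002625849659671525 19.070397972735268
eye [ 471.6008 -257.9767  187.1669] dist 100.00119882484064 lat 0.029754041259300597
top [431.249  254.4615]
[[23 17 12 13 13 17 22 23 23 24 24 24 24 24 24 15  8  8  8  8  8  8  8  8
   8]
 [25 24 23 23 23 24 24 24 24 24 24 24 24 21 18 11 10  8  8  8  8  8  8  8
   8]
 [24 24 24 24 24 24 24 24 24 24 24 23 22 12 10 11 10  8  9  8  8  8  8  9
   8]
 [24 24 24 24 24 24 24 24 23 21 19 19 18 14 15 15 14 10  9  9  9  9  8  8
   8]
 [24 24 24 24 24 24 23 21 18 16 16 16 17 19 18 17 17 15 12 10  9  9  8  8
   8]
 [20 20 22 21 20 20 17 15 16 18 19 20 21 21 20 20 20 19 16 14 11  9  8  8
   8]
 [14 14 16 14 11 14 14 16 19 20 21 21 22 22 21 21 21 21 20 18 14  9  8  8
   8]
 [17 17 17 16 13 14 17 19 21 21 21 21 21 21 21 21 21 21 21 21 19 10  8  8
   8]
 [21 21 20 20 16 16 20 21 21 21 21 21 21 20 20 20 20 21 21 21 21 16  8  8
   8]
 [22 22 22 21 18 19 21 21 21 20 19 20 20 19 19 20 20 20 21 21 21 20 11  8
[... 2576 characters left out ...]
5  5  5  5
   4]
 [ 6  5  5 12 19 20 19 19 18 18 18 18 19 18 14  9  4  5  6  6  5  5  5  4
   5]
 [ 5  6 12 18 20 19 18 19 18 18 18 18 19 18 15 12  7  5  5  5  5  4  4  5
   4]
 [ 4 11 18 19 19 19 18 18 18 18 18 19 20 14 12 11  6  5  4  5  4  5  5  4
   4]
 [ 8 17 21 19 18 18 19 19 18 18 19 18 15 12 10  6  4  5  4  5  5  4  4  4
   3]
 [17 21 25 24 19 18 18 18 18 19 19 14  9  7  4  4  4  5  4  5  4  4  8 10
  10]
 [21 24 25 25 23 19 18 18 18 19 15 10  7  5  4  4  5  6  5  4  4  9 19 22
  22]
 [25 24 24 24 25 23 18 18 19 17 10  6  5  4  5  5  5  5  5  4 10 19 21 20
  20]
 [24 24 24 24 24 25 23 20 17 10  4  4  5  4  5  4  4  5  4  7 19 21 20 19
  20]]
102 [12.5784  7.2451]
89 [12.8764  7.2247]
```

```bash
python3 -c "
from plant import ctrl
print(ctrl.finish_job())"
```

```text
the job is handed in; nothing more can be done
None
```

The job is handed in at about 33 s of the 54 s: the pin hangs loose on the free peg, and the link is held still with its big eye about 100 mm from the lens, square and centred to about 1 mm by the arm's pose and the top camera (the gripper hid the eye from the side camera).

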